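Nest and key the calorimeter's three cups

ROBOT

A 7-joint arm with a two-finger parallel gripper is mounted at the origin on a cart in front of the work surface, level with it; the furniture and walls round the work are solid. World frame = base frame: x ahead of the robot, y to its left, z up, the work surface at z = 0. Lengths are in m, angles in rad, forces in N, time in s.
With the tool pointing down it reaches from about 0.4 to 0.875 m from the base axis. Payload 4.4 kg.
Tool frame: the origin (TCP) lies on the centre line of the jaws, within the pads' length; the fingertips stand 8 mm ahead of it and the grasp point (between the pads) lies 11 mm behind it; z points along the fingers, y is the line along which they close (so a half turn about z gives the same grasp; the last joint's range is limited). The gripper opens to 85 mm and grips with 20 to 120 N. Pads are 22 mm wide; open, the fingers measure 114 mm over their backs; the gripper's body (76 mm by 85 mm) begins 54 mm behind the grasp point. The pads swing forward as they close: fully open they stand 13 mm farther back than shut.
Start: joints at [-1.312, 0.628, 0.038, 1.517, -0.027, 0.996, -0.02], TCP at [0.207, 0.616, 0.204] pointing down, gripper open.
Joint ranges: [-3.06, 3.06], [-0.37, 2.12], [-1.25, 1.32], [0.18, 2.47], [-1.1, 4.24], [0.23, 1.98], [-2.94, 2.94]. Speed limits (rad/s): [2.57, 2.57, 3.14, 3.14, 3.14, 3.14, 3.14].

INTERFACE

Orientations are given as a 3x3 rotation matrix whose columns are the frame's x, y, z axes.
In Python, from station import robot gives the robot as it stands. The module is installed in compiled form; this text tells all that it offers.
- The arm moves only by the tool play_rows, never from a script. Its argument "increments" is a list that holds one entry, the list of rows, each a list of 5 numbers: the shift along the tool's x, y, z in m, then the turn about the tool's z in rad, then the gripper's target within -1 to 1 (fully open at 1, half-way at 0, shut at -1). A call has 1 to 8 rows; each row shifts and turns the commanded pose from where the row before left it, along the tool's axes as they then stand; what a row does not reach is not made up. A row lasts 1/10 s, in which the tool goes at most 50 mm and 8.59 degrees, less where a joint would pass 70% of its speed; a pose out of reach is approached as far as the arm can. A call with a gripper value outside its range is refused whole. The fingers move at their own pace and stop on an object; the grip force is fixed at half the most. Time passes only in rows, so rows that do not move let the fingers close. It gives the time, the measured TCP pose, the force, the opening and the grip force at its end, in the units of the state.
- robot.state(): the state, without advancing time (a new reading comes with each control period).
- robot.grab_frame(name): name is "scene" or "top" or "wrist"; returns (picture, depth): 400x640x3 uint8, red, green, blue; 400x640 float32, m along the optical axis (not along the pixel's ray), 0 where there is no reading.
- robot.camera_info(name): a dict with "vfov" (degrees; the focal length in pixels is half the picture's height over the tangent of half this angle, whatever the lens; pixels are square), "cx", "cy" (the principal point, pixels), "eye" and "attitude" of the camera in the world; the wrist camera has in their place "mount" (4x4, takes a point from camera to tool coordinates, whose origin is the TCP and whose axes are the flange's). Camera axes: x right, y up, looking along -z (the intrinsics and any distortion apply to the point x, -y, -z); pixel columns grow to the right and rows downward; lengths in m; the calibration is good to about 2 mm. The wrist camera is an equidistant fisheye: a pixel r from the principal point sees the ray r / f radians off the axis. A picture is of the moment at which its call begins: read the wrist's pose just before it. camera_info takes no time and is no camera call.
- robot.job_done(): hands the job in; it is judged then, once.
The state is a dict: "clock": time; "q": joint angles; "joint_velocities": joint speeds; "joint_efforts": joint torques, N m; "position": TCP position; "tcp_rot": TCP orientation; "wrist_force": force on the tool from outside, world axes, zero at the start; "wrist_torque": the same for the moment, N m; "width": finger opening in m; "grip_force": force on a finger pad.
Only numpy, scipy, OpenCV 4.12 (cv2) and the standard library are available. Lean on these libraries where they do the work, as an engineer would, in place of code of your own. Each camera call takes 0.05 s, during which the arm holds its last target. There are 200 camera calls.

TASK

Put the calorimeter together: nest the shield cup in the outer can, pressed down past the can's sprung lugs until its flange lies flat on the black collar, and nest the sample cup in the shield cup. The sample cup's four ribs fit four slots in the shield cup's black ring, which may stand at any angle, so turn the cup until it drops in and then press it home until its flange lies flat on the ring, without forcing it (20 newtons is plenty, 80 between two vessels is too much). Leave the nest standing upright on the bench and do not disturb the beaker, the flask or the timer.

Things in the scene. Friction and masses are not known exactly. Their poses are not given: they have to be found in the camera images.
- outer_can: Outer can, the widest vessel: loose open steel can, 112 mm diameter, 70 mm high, 0.8 kg. Origin at the centre of its underside, z up along its axis.
- can_collar (a point): Centre of the outer can's mouth, on the axis at the top of its black collar, 70 mm above its underside. Collar 116 mm outside, clear hole 90 mm, 16 mm deep. Three sprung rubber lugs at 60, 180, 300 degrees stand in the hole 7.5 mm below the top and leave 82.4 mm diameter between them; each yields 3.6 mm outward.
- shield_cup: Shield cup, the middle vessel: loose aluminium cup, 72 mm high, about 0.36 kg. Origin at the centre of its underside, z up along its axis. Foot tapers from 75 mm diameter to 82 mm at z = 24; snap bead swells to 87 mm at z = 33, back to 82 at z = 37; flange 95 mm, z = 46 to 50, seats on the outer can's collar; neck 82 mm above it. Inner floor at z = 3, 64 mm wide.
- ring_top (a point): Centre of the shield cup's mouth, on the axis at the top of its black ring, 72 mm above its underside. Ring 87 mm outside, 67 mm hole, 24 mm deep: a rim 9 mm thick, to pinch from above, one finger in the hole. Four slots 11.5 mm wide, 90 degrees apart, cut its bore; the ring sits stiffly at any angle in the cup. Four sprung lugs midway between the slots, 20 mm below the top, leave 61.4 mm.
- shield_seat (a point): Point on the shield cup's axis in the plane of its flange's underside, 46 mm above the cup's underside. Home in the can it coincides with can_collar; laid in loosely it stops about 14 mm higher. A push of 10 to 25 N straight down (on the rim, or on the middle of the inner floor) snaps it home.
- sample_cup: Sample cup, the smallest vessel: loose aluminium cup, 70 mm high, about 0.15 kg, 3 mm wall. Origin at the centre of its underside, z up. Foot tapers from 55 mm diameter to 61 mm at z = 16; snap bead 64 mm at z = 21; flange 74 mm, z = 46 to 50, seats on the shield cup's ring; neck 61 mm above. Four ribs 6 mm wide, z = 22 to 46, out to 73 mm diameter, at 45, 135, 225, 315 degrees.
- sample_rim (a point): Centre of the sample cup's mouth, on the axis at the top of its rim, 70 mm above its underside; mouth 55 mm wide, inner floor 67 mm below, 43 mm wide.
- sample_seat (a point): Point on the sample cup's axis in its flange's underside, 46 mm above the cup's underside. Home it coincides with ring_top. Laid in with its ribs beside the slots it rests 24 mm higher and turns freely; turned until the ribs meet slots (at most 90 degrees, either way) it drops by itself to about 9 mm; 10 to 25 N straight down on the middle of the inner floor then snaps it home.
- ear_a (a point): Middle of the outer part of a lifting ear of the sample cup: an upright flat tab 8 mm thick, 16 mm high (7 mm up and 9 mm down from this point), which stands out radially from the neck to 52 mm from the axis. This point is 43 mm from the axis on the cup's +x side, 62 mm above its underside. To pinch for lifting or push for turning.
- ear_b (a point): The same point of the opposite ear, on the cup's -x side.
- beaker: Bystander: glass beaker, 61 x 65 mm, 81 mm high, origin at the centre of its underside. To be left alone.
- conical_flask: Bystander: conical flask, 66 mm diameter, 100 mm high, origin at the centre of its underside. To be left alone.
- timer: Bystander: flat bench timer, 56 x 62 x 16 mm, origin at the centre of its underside. To be left alone.

How it is judged:
By the outcome, as a careful person would: the job done as asked, in the order asked, and still so for the second after the job is handed in, with the robot touching nothing.
It also fails if it takes over 70 s, if anything falls off the work surface, if the arm or the gripper's body presses on something with over 40 N, if the wrist force passes 120 N, or if a joint passes its speed limit or range.

## Working session

There is one attempt and no reset: what is moved stays moved. The work goes in short steps, Python scripts to look and compute and a tool call to move; the robot and the scene stay as the last step left them, time stands still between calls to the robot, and variables do not carry over. Pictures are saved under pics/ and viewed, at most 10 in all, crops included, and the job is handed in when it is done.

Besides the shell and the picture viewer there is one more tool, called as name([rows], argument=value, ...), one row to a line, values as JSON. play_rows: Moves the arm, as the interface text tells. Its arguments: {"type":"object","properties":{"increments":{"type":"array","items":{"type":"array","items":{"type":"array","items":{"type":"number"}}}}},"required":["increments"]}

```bash
mkdir -p pics
cat > h.py <<'E'
import numpy as np, cv2
from station import robot
def grab(n):
    s=robot.state(); p,d=robot.grab_frame(n); return s,p,d,robot.camera_info(n)
def cloud(n,s,d,c):
    H,W=d.shape; f=H/2/np.tan(np.radians(c['vfov'])/2)
    u,v=np.meshgrid(np.arange(W),np.arange(H)); a=(u-c['cx']);b=(v-c['cy'])
    if n=='wrist':
        r=np.hypot(a,b)+1e-9; th=r/f; t=np.tan(th); x=a/r*t; y=b/r*t
    else: x=a/f;y=b/f
    P=np.stack([x*d,-y*d,-d],-1)
    if n=='wrist':
        M=np.array(c['mount']); P=P@M[:3,:3].T+M[:3,3]
        return P@np.array(s['tcp_rot']).T+np.array(s['position'])
    return P@np.array(c['attitude']).T+np.array(c['eye'])
def save(p,n): cv2.imwrite('pics/'+n,cv2.cvtColor(p,cv2.COLOR_RGB2BGR))
E
python3 - <<'E'
from h import *
for n in ['scene','top']:
    s,p,d,c=grab(n); print(n,{k:(np.round(v,3).tolist() if not isinstance(v,str) else v) for k,v in c.items()})
    save(p,n+'0.png'); np.savez(n+'0.npz',p=p,d=d,P=cloud(n,s,d,c))
print(s); print(robot.camera_info('wrist'))
E
```

```text
scene {'vfov': 46.959, 'cx': 331.946, 'cy': 193.698, 'eye': [0.01, -1.111, 0.63], 'attitude': [[0.832, 0.263, -0.489], [-0.555, 0.397, -0.731], [0.002, 0.879, 0.476]]}
top {'vfov': 54.949, 'cx': 319.974, 'cy': 204.054, 'eye': [0.423, -0.283, 0.928], 'attitude': [[-0.013, 0.986, -0.165], [-1.0, -0.013, 0.002], [0.0, 0.165, 0.986]]}
{'clock': 0.05, 'q': array([-1.31179268,  0.62931705,  0.03844499,  1.51837506, -0.02699242,
        0.99628363, -0.01998744]), 'joint_velocities': array([-9.26932488e-04, -2.48967753e-03, -6.70560424e-05, -3.77714645e-04,
       -8.27347474e-04, -8.11919736e-04, -5.75063685e-04]), 'joint_efforts': array([ 2.37768661e-03, -5.65061116e+01,  1.23181466e+00, -1.94196278e+01,
        1.12629466e-02,  5.36857580e-03,  1.29442748e-05]), 'position': array([0.20719265, 0.61538535, 0.20350577]), 'tcp_rot': array([[-9.47717903e-01,  3.19108847e-01, -5.65388234e-04],
       [ 3.19109347e-01,  9.47716237e-01, -1.77722820e-03],
       [-3.13016329e-05, -1.86473165e-03, -9.99998261e-01]]), 'wrist_force': array([-0.15797596,  0.38277821, -0.59678509]), 'wrist_torque': array([-0.05008963, -0.03528382, -0.03131967]), 'grip_force': 0.0, 'width': 0.08542468027456496}
{'vfov': 65.70646984690485, 'cx': 321.6742738691145, 'cy': 196.13920615033317, 'mount': array([[ 7.96659496e-06,  9.61603662e-01,  2.74441974e-01,
         7.03722946e-02],
       [ 9.99999898e-01, -1.31646175e-04,  4.32240184e-04,
         1.07428276e-04],
       [ 4.51772980e-04,  2.74441943e-01, -9.61603565e-01,
        -1.70750309e-01],
       [ 0.00000000e+00,  0.00000000e+00,  0.00000000e+00,
         1.00000000e+00]])}
```

View pics/scene0.png

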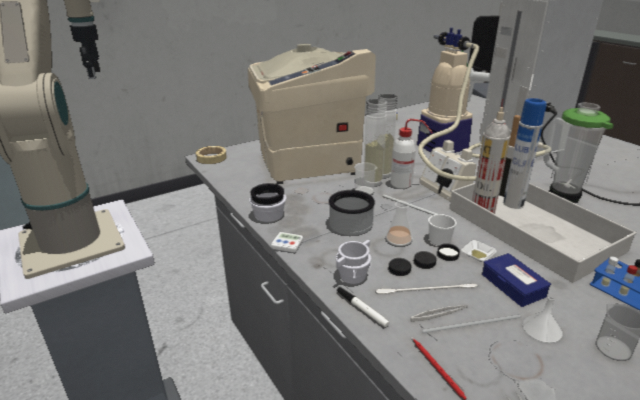

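View pics/top0.png

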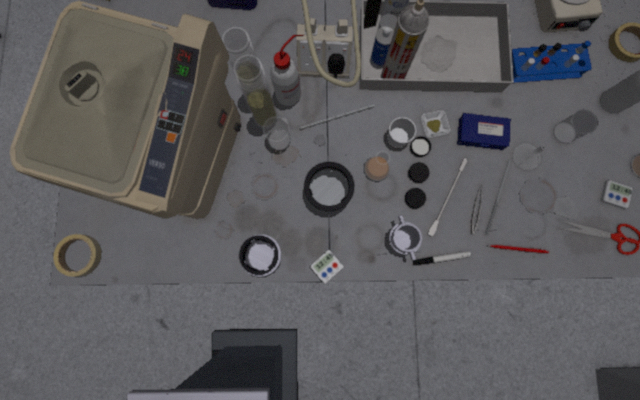

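The pictures show the shield cup at scene (268,203) / top (261,256), the outer can at scene (351,212) / top (329,188) and the sample cup at scene (353,262) / top (404,238). The timer is at top (327,266), the flask at (376,168) and the beaker near (277,135).

```bash
cat >> h.py <<'E'
from scipy.optimize import least_squares
def fitc(Q,r=None):
    Q=Q[:,:2]; c0=(Q.max(0)+Q.min(0))/2
    if r: f=lambda v:np.hypot(*(Q-v[:2]).T)-r; v0=c0
    else: f=lambda v:np.hypot(*(Q-v[:2]).T)-v[2]; v0=[*c0,.04]
    s=least_squares(f,v0,loss='soft_l1',f_scale=.001); return s.x,np.sqrt(np.mean(s.fun**2))
def hull(Q):
    h=cv2.convexHull((Q[:,:2]).astype(np.float32))[:,0]; return h
E
python3 - <<'E'
from h import *
for n in ['top','scene']:
  P=np.load(n+'0.npz')['P']; p=np.load(n+'0.npz')['p']
  for nm,(u,v),zlo,zhi in [('shield',(261,256) if n=='top' else (268,200),.064,.08),('can',(329,188) if n=='top' else (351,208),.064,.078),('sample',(404,238) if n=='top' else (353,258),.062,.08),('sample_all',(404,238) if n=='top' else (353,258),.04,.08)]:
    c0=P[v,u]; W=P[v-40:v+41,u-40:u+41].reshape(-1,3)
    if n=='top': base=W
    Q=W[(W[:,2]>zlo)&(W[:,2]<zhi)]
    if len(Q)<10: print(n,nm,len(Q),c0);continue
    med=np.median(Q[:,:2],0); Q=Q[np.hypot(*(Q[:,:2]-med).T)<.08]
    h=hull(Q); mc=cv2.minEnclosingCircle(h)
    print(n,nm,len(Q),np.round(c0,3),'z',np.round(np.percentile(Q[:,2],[5,50,95]),3),'hullfit',np.round(fitc(h)[0],4),'enc',np.round(mc[0],4),round(mc[1],4), 'min',Q.min(0).round(3),Q.max(0).round(3))
# bystanders
P=np.load('top0.npz')['P']
for u,v in [(277,130),(402,132),(376,168),(327,266),(284,70),(220,100),(200,180)]: 
    print(u,v,P[v,u].round(3))
E
```

```text
top shield 462 [ 0.453 -0.143  0.005] z [0.068 0.072 0.074] hullfit [ 0.4536 -0.146   0.0431] enc [ 0.4536 -0.1456] 0.0439 min [ 0.412 -0.189  0.064] [ 0.496 -0.102  0.076]
top can 843 [ 0.617 -0.308  0.004] z [0.067 0.07  0.073] hullfit [ 0.6073 -0.3044  0.0577] enc [ 0.6073 -0.3045] 0.0584 min [ 0.549 -0.361  0.064] [ 0.664 -0.247  0.075]
top sample 282 [ 0.492 -0.486  0.003] z [0.065 0.07  0.072] hullfit [ 0.4902 -0.4768  0.0333] enc [ 0.487  -0.4757] 0.051 min [ 0.438 -0.51   0.062] [ 0.537 -0.446  0.075]
top sample_all 524 [ 0.492 -0.486  0.003] z [0.048 0.065 0.072] hullfit [ 0.4881 -0.4773  0.0372] enc [ 0.487  -0.4757] 0.051 min [ 0.438 -0.512  0.04 ] [ 0.537 -0.441  0.075]
scene shield 233 [ 0.436 -0.186  0.067] z [0.065 0.071 0.074] hullfit [ 0.4532 -0.1452  0.0429] enc [ 0.4529 -0.1463] 0.0449 min [ 0.408 -0.191  0.064] [ 0.495 -0.103  0.075]
scene can 464 [ 0.638 -0.263  0.016] z [0.065 0.069 0.071] hullfit [ 0.6054 -0.306   0.0581] enc [ 0.6033 -0.3053] 0.0606 min [ 0.548 -0.364  0.064] [ 0.664 -0.246  0.073]
scene sample 318 [ 0.469 -0.502  0.069] z [0.063 0.068 0.071] hullfit [ 0.4724 -0.4804  0.0376] enc [ 0.4864 -0.481 ] 0.0533 min [ 0.435 -0.513  0.062] [ 0.538 -0.446  0.072]
scene sample_all 813 [ 0.469 -0.502  0.069] z [0.044 0.059 0.07 ] hullfit [ 0.4798 -0.4827  0.0383] enc [ 0.4864 -0.481 ] 0.0533 min [ 0.435 -0.517  0.04 ] [ 0.538 -0.446  0.072]
277 130 [ 0.766 -0.18   0.007]
402 132 [ 0.757 -0.493  0.006]
376 168 [ 0.65  -0.416  0.064]
327 266 [ 0.428 -0.3    0.016]
284 70 [ 0.849 -0.211  0.152]
220 100 [ 0.757 -0.088  0.205]
200 180 [ 0.606 -0.038  0.154]
```

```bash
cat >> h.py <<'E'
def plan(wps,vmax=.045):
    """world waypoints -> tool-axis shifts (constant yaw)"""
    s=robot.state(); R=np.array(s['tcp_rot']); p=np.array(s['position'])
    for w in wps:
        d=np.array(w)-p; n=int(np.ceil(np.linalg.norm(d)/vmax)); t=R.T@d
        print('to',w,'total tool',t.round(4),'rows',n,'each',(t/max(n,1)).round(4)); p=np.array(w)
E
python3 - <<'E'
from h import *
P=np.load('top0.npz')['P'].reshape(-1,3)
D=P[(P[:,1]>-.1)&(P[:,1]<.45)&(P[:,0]>.2)&(P[:,2]>.09)]; print('device',D.min(0),D.max(0)); 
for y in [-.09,-.05,0,.1,.2,.3]:
    q=D[abs(D[:,1]-y)<.02]; print(y,q[:,0].min() if len(q) else None)
for n in ['top','scene']:
  P=np.load(n+'0.npz')['P'].reshape(-1,3); c=np.array([.487,-.478])
  Q=P[(np.hypot(*(P[:,:2]-c).T)<.062)&(P[:,2]>.055)]; r=np.hypot(*(Q[:,:2]-c).T)
  E=Q[r>.042]-[*c,0]; a=np.arctan2(E[:,1],E[:,0]); print(n,len(E),'ear axis deg',np.degrees(.5*np.angle(np.mean(np.exp(2j*a)))))
  A=E[np.cos(a-.46)>0].mean(0)+[*c,0];B=E[np.cos(a-.46)<0].mean(0)+[*c,0]; print(A,B,(A+B)/2)
  Q=Q[r<.036]; print(fitc(hull(Q)))
plan([(.36,.27,.21),(.43,0,.21),(.441,-.182,.21)])
E
```

```text
device [ 0.51515339 -0.09999157  0.09010413] [0.89260867 0.24247145 0.37829625]
-0.09 0.6460839269723211
-0.05 0.5270922067600449
0 0.5151533887382572
0.1 0.5412038196306385
0.2 0.5738858520808469
0.3 None
top 37 ear axis deg 14.233087028983366
[ 0.53227796 -0.4650908   0.06815666] [ 0.44192804 -0.48792628  0.06743677] [ 0.487103   -0.47650854  0.06779671]
(array([ 0.48767688, -0.47751163,  0.03228115]), np.float64(0.0013290312834706099))
scene 59 ear axis deg 15.28772012095025
[ 0.53262781 -0.46919557  0.06374396] [ 0.44029988 -0.49216975  0.06370103] [ 0.48646385 -0.48068266  0.0637225 ]
(array([ 0.48602869, -0.47914466,  0.03265567]), np.float64(0.0012373761702393583))
to (0.36, 0.27, 0.21) total tool [-0.255  -0.2786 -0.0059] rows 9 each [-0.0283 -0.031  -0.0007]
to (0.43, 0, 0.21) total tool [-0.1525 -0.2335  0.0004] rows 7 each [-0.0218 -0.0334  0.0001]
to (0.441, -0.182, 0.21) total tool [-0.0685 -0.169   0.0003] rows 5 each [-0.0137 -0.0338  0.0001]
```

play_rows([
  [[-0.032,-0.035,0,0,1],[-0.032,-0.035,0,0,1],[-0.032,-0.035,0,0,1],[-0.032,-0.035,0,0,1],[-0.032,-0.035,0,0,1],[-0.032,-0.035,-0.002,0,1],[-0.032,-0.035,-0.002,0,1],[-0.031,-0.034,-0.002,0,1]],
])

```text
clock: 0.9
position: [0.3604, 0.2681, 0.2104]
tcp_rot: [[-0.948, 0.319, -0.0], [0.319, 0.948, -0.0], [0.0, -0.0, -1.0]]
wrist_force: [0.4, -0.3, -0.2]
width: 0.0855
grip_force: 0.0
```

play_rows([
  [[-0.025,-0.039,0,0,1],[-0.025,-0.039,0,0,1],[-0.025,-0.039,0,0,1],[-0.025,-0.039,0,0,1],[-0.026,-0.039,0,0,1],[-0.026,-0.039,0,0,1],[0,0,0,0,1]],
])

```text
clock: 1.6
position: [0.4305, -0.007, 0.2105]
tcp_rot: [[-0.944, 0.33, 0.001], [0.33, 0.944, -0.003], [-0.002, -0.003, -1.0]]
wrist_force: [0.1, 0.0, 0.1]
width: 0.0856
grip_force: 0.0
```

play_rows([
  [[-0.014,-0.034,0,0,1],[-0.014,-0.034,0,0,1],[-0.014,-0.034,0,0,1],[-0.014,-0.034,0,0,1],[-0.013,-0.033,0,0,1],[0,0,0,0,1],[0,0,0,0,1]],
])

```text
clock: 2.3
position: [0.4405, -0.1819, 0.21]
tcp_rot: [[-0.947, 0.32, -0.001], [0.32, 0.947, 0.001], [0.001, 0.0, -1.0]]
wrist_force: [-0.0, -0.0, 0.4]
width: 0.0856
grip_force: 0.0
```

Run:
```python
from h import *
s,p,d,c=grab('wrist'); save(p,'w1.png'); P=cloud('wrist',s,d,c); np.savez('w1.npz',P=P,p=p)
print(s['position'],s['tcp_rot'],s['q'].round(2))
Q=P.reshape(-1,3); Q=Q[(np.hypot(Q[:,0]-.4535,Q[:,1]+.1455)<.055)]
T=Q[(Q[:,2]>.064)&(Q[:,2]<.08)]; print(len(T)); h=hull(T); print(fitc(h),fitc(h,.0435),np.percentile(T[:,2],[5,50,95]))
```

```text
[ 0.44051631 -0.18187107  0.21001343] [[-9.47302911e-01  3.20337670e-01 -9.85722217e-04]
 [ 3.20336940e-01  9.47303307e-01  8.30096412e-04]
 [ 1.19968907e-03  4.70589509e-04 -9.99999170e-01]] [ 0.2   0.38  0.18  1.98 -0.1   0.79  1.68]
2154
(array([ 0.45296733, -0.14615736,  0.04369792]), np.float64(0.0002854968678354626)) (array([ 0.4529244 , -0.14612692]), np.float64(0.0003457245227488934)) [0.0681918  0.07293998 0.07424784]
```

View pics/w1.png

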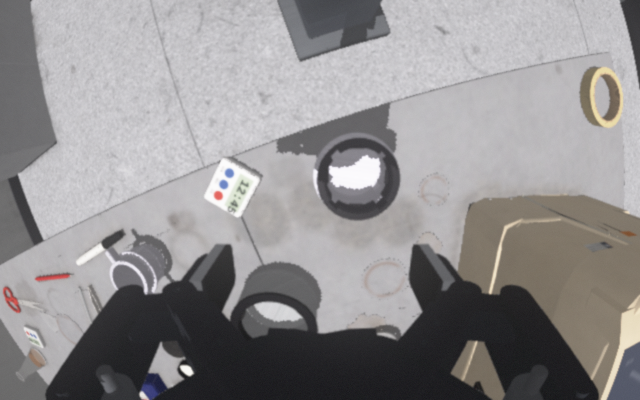

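```bash
cat >> h.py <<'E'
def slots(P,c,ztop,r0=.0345,r1=.0365):
    Q=P.reshape(-1,3); q=Q[:,:2]-c; r=np.hypot(*q.T); m=(r>r0)&(r<r1)&(Q[:,2]>0); a=np.degrees(np.arctan2(q[m,1],q[m,0]))%360; z=Q[m,2]
    prof=[ (np.mean(z[(a>=b)&(a<b+6)]<ztop-.006) if ((a>=b)&(a<b+6)).any() else np.nan) for b in range(0,360,6)]
    low=a[z<ztop-.006]; ph=np.degrees(np.angle(np.mean(np.exp(4j*np.radians(low)))))/4
    return np.round(prof,1),ph,len(low),m.sum()
E
python3 - <<'E'
from h import *
P=np.load('w1.npz')['P']
for r0,r1 in [(.0335,.0355),(.0345,.0365)]: print(slots(P,np.array([.453,-.1461]),.073,r0,r1))
plan([(.4407,-.1826,.064)])
E
```

```text
(array([0.7, 0.7, 0.7, 1. , 1. , 1. , 0.6, 0.7, 0.7, 0.5, 0.5, 0.7, 0.7,
       0.5, 0.6, 0. , 0.2, 0.7, 1. , nan, 0. , 0. , 0. , 0. , 0. , 0. ,
       0. , 0. , 0. , 0. , 0. , 0. , 0. , nan, nan, 0. , 0. , 0. , 0. ,
       0. , 0. , 0. , 0. , 0.3, 0.3, 0.2, 0.4, 0.6, 1. , 1. , 0.8, 0.7,
       0.6, 0.6, 0.6, 0.7, 0.6, 0.6, 0.6, 0.6]), np.float64(-20.69557459230571), 451, np.int64(2249))
(array([0.7, 0.7, 0.6, 1. , 1. , 1. , 0.5, 0.6, 0.6, 0.5, 0.5, 0.6, 0.5,
       0.6, 0.5, 0. , 0.3, 0.6, 1. , nan, 0. , 0. , 0. , 0. , 0. , 0. ,
       0. , 0. , 0. , 0. , 0. , 0. , 0. , nan, nan, 0. , 0. , 0. , 0. ,
       0. , 0. , 0. , 0. , 0. , 0. , 0. , 0.1, 0.6, 1. , 1. , 0.8, 0.7,
       0.6, 0.6, 0.6, 0.7, 0.6, 0.6, 0.6, 0.7]), np.float64(-20.0770023267033), 353, np.int64(1942))
to (0.4407, -0.1826, 0.064) total tool [-0.0008 -0.0018  0.146 ] rows 4 each [-0.0002 -0.0004  0.0365]
```

play_rows([
  [[0,0.001,0.04,0,1],[0,0,0.04,0,1],[0,0,0.035,0,1],[0,0,0.02,0,1],[0,0,0.011,0,1],[0,0,0,0,0],[0,0,0,0,0],[0,0,0,0,0]],
])

```text
clock: 3.15
position: [0.4422, -0.1812, 0.0655]
tcp_rot: [[-0.948, 0.319, 0.002], [0.319, 0.948, -0.001], [-0.002, 0.0, -1.0]]
wrist_force: [0.2, -0.1, -0.5]
width: 0.0443
grip_force: 0.0
```

play_rows([
  [[0.001,-0.002,0.001,0,-0.4],[0,0,0,0,-0.7],[0,0,0,0,-1],[0,0,0,0,-1],[0,0,0,0,-1],[0,0,0,0,-1]],
])

```text
clock: 3.75
position: [0.4396, -0.1828, 0.0634]
tcp_rot: [[-0.948, 0.319, -0.0], [0.319, 0.948, 0.0], [0.0, 0.0, -1.0]]
wrist_force: [-0.5, -0.2, 0.3]
width: -0.0001
grip_force: 0.0
```

play_rows([
  [[0,0,-0.005,0,-1],[0,0,-0.015,0,-1],[0,0,-0.02,0,-1],[0,0,-0.03,0,-1],[0,0,-0.03,0,-1],[0,0,-0.02,0,-1],[0,0,0,0,-1]],
])

```text
clock: 4.45
position: [0.4415, -0.1836, 0.1862]
tcp_rot: [[-0.948, 0.319, 0.006], [0.319, 0.948, -0.002], [-0.006, 0.0, -1.0]]
wrist_force: [0.1, -0.1, 0.5]
width: -0.0
grip_force: 0.0
```

Run:
```python
from h import *
s,p,d,c=grab('wrist'); save(p[60:330,120:520],'w2.png'); P=cloud('wrist',s,d,c); np.savez('w2.npz',P=P,p=p)
st,pt,dt,ct=grab('top'); PT=cloud('top',st,dt,ct); np.savez('t2.npz',P=PT,p=pt)
ss,ps,ds,cs=grab('scene'); save(cv2.resize(ps[100:300,150:470],None,fx=2,fy=2),'s2.png')
print(s['position'],s['wrist_force'],s['wrist_torque'],s['width'])
```

```text
[ 0.44148642 -0.18359973  0.18621554] [ 0.13269569 -0.10283719  0.52067905] [ 0.03691696 -0.00923656  0.01881616] -2.70494090462528e-05
```

View pics/s2.png

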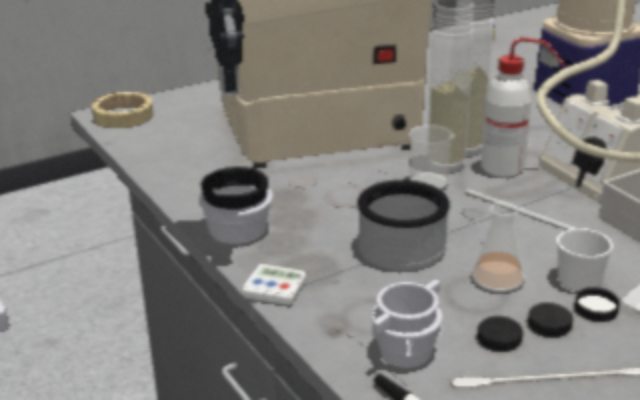

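Run:
```python
from h import *
for n in ['w2','t2']:
    Q=np.load(n+'.npz')['P'].reshape(-1,3)
    T=Q[(np.hypot(Q[:,0]-.4535,Q[:,1]+.1455)<.06)&(Q[:,2]>.064)&(Q[:,2]<.08)]
    if len(T): print(n,len(T),T.min(0),T.max(0),fitc(hull(T)))
    F=Q[(np.hypot(Q[:,0]-.4415,Q[:,1]+.1836)<.05)&(Q[:,2]>.1)&(Q[:,2]<.4)]
    if len(F): print(n,'finger',len(F),F.min(0),F.max(0)); i=np.argsort(F[:,2])[:8]; print(F[i].round(3))
s,P,d,c=grab('scene'); Q=cloud('scene',s,d,c).reshape(-1,3)
F=Q[(np.hypot(Q[:,0]-.4415,Q[:,1]+.1836)<.07)&(Q[:,2]>.1)&(Q[:,2]<.4)]; print('scene finger',len(F)); i=np.argsort(F[:,2]);F=F[i]
for a in range(0,len(F),max(1,len(F)//12)): print(F[a].round(3))
print(robot.state())
```

```text
w2 2517 [ 0.40947696 -0.18933687  0.06402051] [ 0.49693472 -0.10215103  0.07560812] (array([ 0.45290428, -0.1460299 ,  0.04360425]), np.float64(0.00020338023838164482))
w2 finger 40302 [ 0.4126655  -0.23047037  0.21782355] [ 0.46063576 -0.13364839  0.31942275]
[[ 0.431 -0.179  0.218]
 [ 0.43  -0.184  0.218]
 [ 0.431 -0.177  0.218]
 [ 0.431 -0.177  0.218]
 [ 0.432 -0.176  0.218]
 [ 0.429 -0.182  0.218]
 [ 0.431 -0.176  0.218]
 [ 0.431 -0.178  0.218]]
t2 1 [ 0.46396942 -0.18795414  0.06708286] [ 0.46396942 -0.18795414  0.06708286] (array([ 0.48076533, -0.20475006,  0.02375303]), np.float64(7.939933190093118e-09))
t2 finger 324 [ 0.40472306 -0.23182459  0.26646874] [ 0.463971   -0.19437864  0.38757985]
[[ 0.444 -0.213  0.266]
 [ 0.442 -0.215  0.278]
 [ 0.44  -0.216  0.279]
 [ 0.44  -0.219  0.283]
 [ 0.44  -0.22   0.284]
 [ 0.439 -0.22   0.286]
 [ 0.43  -0.227  0.286]
 [ 0.417 -0.214  0.287]]
scene finger 1656
[ 0.442 -0.191  0.21 ]
[ 0.431 -0.197  0.247]
[ 0.428 -0.234  0.283]
[ 0.418 -0.206  0.302]
[ 0.452 -0.201  0.315]
[ 0.437 -0.219  0.336]
[ 0.465 -0.209  0.347]
[ 0.409 -0.201  0.3
[... 273 characters left out ...]
840172e-02,  5.04820394e-04,  5.21008318e-07,
       -2.61758158e-04,  1.91854520e-03,  2.51889511e-03]), 'joint_efforts': array([-1.66342972e-02, -4.07732463e+01,  2.03172639e+00, -1.52587169e+01,
        9.53876734e-03, -7.86068675e-03,  3.32962945e-04]), 'position': array([ 0.43880992, -0.1824644 ,  0.18257428]), 'tcp_rot': array([[-9.47737544e-01,  3.19045844e-01, -1.81553520e-03],
       [ 3.19045120e-01,  9.47739281e-01,  6.83159207e-04],
       [ 1.93861314e-03,  6.82179822e-05, -9.99998119e-01]]), 'wrist_force': array([-0.11781778, -0.15574564,  0.49614713]), 'wrist_torque': array([ 2.03520802e-02, -6.62996749e-05, -1.64637529e-02]), 'grip_force': 0.0, 'width': -4.17476165889765e-05}
```

View pics/w2.png

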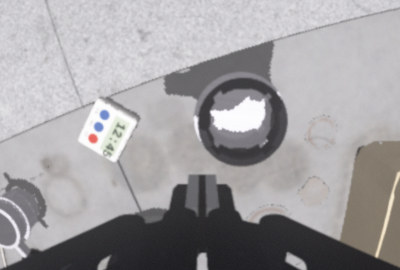

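Run:
```python
from h import *
for n,t in [('w1',(.4405,-.1819,.2100)),('w2',(.4405,-.183,.1845))]:
    P=np.load(n+'.npz')['P']; R=np.array(robot.state()['tcp_rot'])
    L=(P-np.array(t))@R   # tool coords
    m=(np.abs(L[...,0])<.03)&(np.abs(L[...,1])<.08)&(L[...,2]>-.12)&(L[...,2]<.06)
    v,u=np.nonzero(m); q=L[m]; i=np.argsort(-q[:,2])[:400:40]
    print(n,np.c_[u[i],v[i],q[i].round(3)])
# force tips in scene image
s,p,d,c=grab('scene'); P=cloud('scene',s,d,c); print(np.c_[[P[y,265] for y in range(105,160,4)],range(105,160,4)].round(3))
for w in [np.array([.44,-.183,z]) for z in (.175,.19,.21,.072)]:
    A=np.array(c['attitude']);q=A.T@(w-c['eye']);f=200/np.tan(np.radians(c['vfov']/2));print(w,c['cx']+f*q[0]/-q[2],c['cy']-f*q[1]/-q[2])
```

```text
w1 [[ 4.08e+02  2.74e+02 -7.00e-03  4.30e-02 -4.00e-02]
 [ 4.08e+02  2.76e+02 -7.00e-03  4.30e-02 -4.20e-02]
 [ 4.10e+02  2.73e+02 -5.00e-03  4.30e-02 -4.30e-02]
 [ 2.34e+02  2.79e+02 -8.00e-03 -4.30e-02 -4.40e-02]
 [ 2.21e+02  2.43e+02  1.20e-02 -4.70e-02 -4.40e-02]
 [ 2.29e+02  2.50e+02  9.00e-03 -4.30e-02 -4.50e-02]
 [ 2.34e+02  2.84e+02 -1.00e-02 -4.30e-02 -4.60e-02]
 [ 4.22e+02  2.45e+02  1.10e-02  4.60e-02 -4.60e-02]
 [ 4.10e+02  2.82e+02 -8.00e-03  4.20e-02 -4.70e-02]
 [ 2.33e+02  2.82e+02 -8.00e-03 -4.20e-02 -4.70e-02]]
w2 [[ 3.24e+02  2.34e+02  1.10e-02  1.00e-03 -3.30e-02]
 [ 3.30e+02  2.35e+02  1.10e-02  4.00e-03 -3.50e-02]
 [ 3.25e+02  2.36e+02  1.10e-02  1.00e-03 -3.70e-02]
 [ 3.33e+02  2.37e+02  1.10e-02  5.00e-03 -3.80e-02]
 [ 3.39e+02  2.45e+02  7.00e-03  8.00e-03 -3.90e-02]
 [ 3.49e+02  2.46e+02  7.00e-03  1.30e-02 -4.00e-02]
 [ 3.36e+02  2.40e+02  1.10e-02  6.00e-03 -4.10e-02]
 [ 3.35e+02  2.40e+02  1.10e-02  6.00e-03 -4.10e-02]
 [ 3.33e+02  2.40e+02  1.10e-02  5.00e-03 -4.20e-02]
 [ 3.30e+02  2.42e+02  1.10e-02  4.00e-03 -4.20e-02]]
[[ 4.30e-01 -2.20e-01  3.21e-01  1.05e+02]
 [ 4.28e-01 -2.23e-01  3.14e-01  1.09e+02]
 [ 4.25e-01 -2.29e-01  3.07e-01  1.13e+02]
 [ 4.19e-01 -2.40e-01  3.02e-01  1.17e+02]
 [ 4.20e-01 -2.36e-01  2.92e-01  1.21e+02]
 [ 4.22e-01 -2.31e-01  2.81e-01  1.25e+02]
 [ 4.30e-01 -2.11e-01  2.63e-01  1.29e+02]
 [ 4.36e-01 -1.97e-01  2.48e-01  1.33e+02]
 [ 4.36e-01 -1.96e-01  2.38e-01  1.37e+02]
 [ 4.35e-01 -1.96e-01  2.29e-01  1.41e+02]
 [ 4.35e-01 -1.96e-01  2.18e-01  1.45e+02]
 [ 5.52e-01  6.10e-02  9.10e-02  1.49e+02]
 [ 5.52e-01  6.20e-02  7.70e-02  1.53e+02]
 [ 5.57e-01  7.40e-02  5.80e-02  1.57e+02]]
[ 0.44  -0.183  0.175] 265.91374700556 159.65529232531821
[ 0.44  -0.183  0.19 ] 265.49474696751537 153.90290456342868
[ 0.44  -0.183  0.21 ] 264.9275257387485 146.11561062935408
[ 0.44  -0.183  0.072] 268.6508067292682 197.2319687659559
```

The shield stands untouched at crop (242,118) and the jaws shut on air. Both cameras put the shut fingertips about 31 mm behind the TCP, not 8 mm ahead, so I will go about 39 mm deeper.

play_rows([
  [[0,0,0,0,1],[0,0,0,0,1],[0,0,0,0,1],[-0.0015,0,0,0,1],[0,0,0.03,0,1],[0,0,0.03,0,1],[0,0,0.03,0,1],[0,0,0.03,0,1]],
])

```text
clock: 5.5
position: [0.4414, -0.1834, 0.0624]
tcp_rot: [[-0.948, 0.319, 0.001], [0.319, 0.948, -0.0], [-0.001, -0.0, -1.0]]
wrist_force: [1.3, 0.5, -0.6]
width: 0.085
grip_force: 0.0
```

play_rows([
  [[0,0,0.018,0,1],[0,0,0.012,0,1],[0,0,0.006,0,0.3],[0,0,0,0,0]],
])

```text
clock: 5.9
position: [0.441, -0.1833, 0.0271]
tcp_rot: [[-0.948, 0.319, -0.001], [0.319, 0.948, 0.0], [0.001, 0.0, -1.0]]
wrist_force: [0.5, 0.0, 1.0]
width: 0.0591
grip_force: 0.0
```

play_rows([
  [[0,0,0,0,-0.4],[0,0,0,0,-0.7],[0,0,0,0,-1],[0,0,0,0,-1],[0,0,0,0,-1],[0,0,0,0,-1]],
])

```text
clock: 6.5
position: [0.442, -0.1823, 0.0283]
tcp_rot: [[-0.948, 0.318, 0.002], [0.318, 0.948, 0.001], [-0.001, 0.001, -1.0]]
wrist_force: [0.8, 2.3, 6.6]
width: 0.0088
grip_force: 54.5
```

play_rows([
  [[0,0,-0.005,0,-1],[0,0,-0.015,0,-1],[0,0,-0.025,0,-1],[0,0,-0.03,0,-1],[0,0,-0.03,0,-1],[0,0,-0.015,0,-1],[0,0,0,0,-1],[0,0,0,0,-1]],
])

```text
clock: 7.3
position: [0.4404, -0.1832, 0.1471]
tcp_rot: [[-0.948, 0.319, -0.001], [0.319, 0.948, 0.0], [0.001, -0.0, -1.0]]
wrist_force: [0.4, 0.2, -4.3]
width: 0.0086
grip_force: 58.1
```

Run:
```python
from h import *
s,p,d,c=grab('wrist'); P=cloud('wrist',s,d,c); np.savez('w3.npz',P=P,p=p); R=np.array(s['tcp_rot']); t=np.array(s['position'])
ss,ps,ds,cs=grab('scene'); save(cv2.resize(ps[60:260,150:470],None,fx=2,fy=2),'s3.png')
st,pt,dt,ct=grab('top'); PT=cloud('top',st,dt,ct); PS=cloud('scene',ss,ds,cs)
for n,Q in [('w',P),('t',PT),('s',PS)]:
    Q=Q.reshape(-1,3); T=Q[(np.hypot(Q[:,0]-.4535,Q[:,1]+.1455)<.055)&(Q[:,2]>.175)&(Q[:,2]<.21)]
    if len(T)>20:
        print(n,len(T),T.min(0),T.max(0))
    Cn=Q[(np.hypot(Q[:,0]-.6065,Q[:,1]+.305)<.07)&(Q[:,2]>.064)&(Q[:,2]<.076)]
    if len(Cn)>20: print('can',len(Cn),fitc(hull(Cn)))
print(t,s['wrist_force'],s['wrist_torque'],s['q'].round(2))
```

```text
w 8603 [ 0.40777854 -0.19471315  0.17503255] [ 0.49415332 -0.10344379  0.20997833]
can 840 (array([ 0.6073266 , -0.3044906 ,  0.05768845]), np.float64(0.0004142748865029462))
s 352 [ 0.40706602 -0.1976117   0.17507748] [ 0.49265386 -0.1030361   0.20902459]
can 461 (array([ 0.6056068, -0.3060194,  0.0581671]), np.float64(0.0011425159199101337))
[ 0.44038534 -0.18316348  0.14709084] [ 0.36238594  0.22661551 -4.32236451] [-0.16023661  0.07849306 -0.04609905] [ 0.22  0.48  0.17  2.05 -0.13  0.62  1.72]
```

View pics/s3.png

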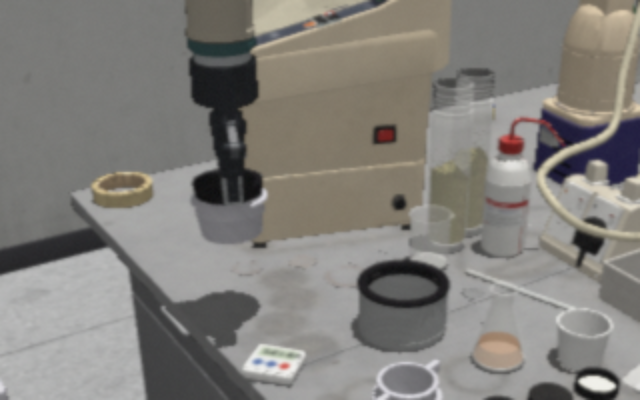

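The shield cup hangs from the jaws at crop (230,200), looking upright. I'll fit its rim plane and centre for the transfer.

```bash
cat >> h.py <<'E'
def ringfit(P,c,ztop,rin=.034,rout=.0435,dz=.008,it=6):
    Q=P.reshape(-1,3); c=np.array(c,float); n=np.array([0,0,1.]); o=np.array([*c,ztop])
    for k in range(it):
        q=Q-o; h=q@n; rr=np.linalg.norm(q-np.outer(h,n),axis=1); m=(abs(h)<dz)&(rr>rin-.001)&(rr<rout+.006)
        T=Q[m]; A=np.c_[T[:,:2],np.ones(len(T))]; 
        co=np.linalg.lstsq(A,T[:,2],rcond=None)[0]; n=np.array([-co[0],-co[1],1]); n/=np.linalg.norm(n)
        hh=hull(T); x,e=fitc(hh,rout); o=np.array([*x,co[0]*x[0]+co[1]*x[1]+co[2]]); dz=max(.003,dz*.75)
    return o,n,len(T),e
E
python3 - <<'E'
from h import *
P=np.load('w3.npz')['P']
o,n,k,e=ringfit(P,(.451,-.147),.192); print(o,n,np.degrees(np.arccos(n[2])),k,e, slots(P,o[:2],o[2]))
can=np.array([.6067,-.305]); s=robot.state(); t=np.array(s['position'])
tgt=t[:2]+can-o[:2]; print(tgt); plan([(*tgt,.147)])
E
```

```text
[ 0.45130203 -0.14716992  0.18915352] [0.01512124 0.06206534 0.99795753] 3.662594982143818 6173 0.001287537215995165 (array([0.9, 1. , 1. , 1. , 1. , 1. , 0.7, 0.8, 0.7, 0.7, 0.7, 0.7, 0.7,
       0.7, 0.6, 0.6, 0.6, 0.6, 1. , 1. , 0.3, 0.2, 0.2, 0.1, 0.2, 0.2,
       0.2, 0.1, 0.2, 0.2, 0.2, 0.1, 0.3, 1. , 1. , 0.1, 0. , 0. , 0. ,
       0. , 0.1, 0.2, 0.1, 0.2, 0. , 0. , 0. , nan, nan, nan, nan, nan,
       nan, nan, 1. , 1. , 1. , 1. , 1. , 1. ]), np.float64(-15.773190689021952), 1586, np.int64(3788))
[ 0.59533112 -0.34078397]
to (np.float64(0.5953311189948282), np.float64(-0.3407839672453433), 0.147) total tool [-0.1976 -0.1    -0.0013] rows 5 each [-0.0395 -0.02   -0.0003]
```

play_rows([
  [[-0.03,-0.015,0,0,-1],[-0.04,-0.02,0,0,-1],[-0.04,-0.02,0,0,-1],[-0.04,-0.02,0,0,-1],[-0.03,-0.015,0,0,-1],[-0.0175,-0.008,0,0,-1],[0,0,0,0,-1],[0,0,0,0,-1]],
])

```text
clock: 8.25
position: [0.5955, -0.3386, 0.1452]
tcp_rot: [[-0.948, 0.319, -0.004], [0.319, 0.948, 0.002], [0.004, 0.001, -1.0]]
wrist_force: [0.3, 0.2, -3.6]
width: 0.0088
grip_force: 61.5
```

Run:
```python
from h import *
s,p,d,c=grab('wrist'); P=cloud('wrist',s,d,c); print(s['position'])
o,n,k,e=ringfit(P,(.6067,-.303),.189); print(o,n,k,e,'bottom',o-.072*n)
for nm in ['wrist','scene','top']:
    if nm!='wrist': s,p,d,c=grab(nm); P=cloud(nm,s,d,c)
    Q=P.reshape(-1,3); C=Q[(np.hypot(Q[:,0]-.6067,Q[:,1]+.305)<.068)&(Q[:,2]>.064)&(Q[:,2]<.076)]
    if len(C)>30: print(nm,len(C),fitc(hull(C),.058),C.min(0),C.max(0))
```

```text
[ 0.59553488 -0.33860347  0.14517607]
[ 0.60675367 -0.30256116  0.18685915] [0.02731026 0.06448453 0.99754493] 6109 0.0012459069655294337 bottom [ 0.60478733 -0.30720405  0.11503592]
wrist 2821 (array([ 0.60656325, -0.30496836]), np.float64(0.00023788272481665843)) [ 0.54830591 -0.36296292  0.06442934] [ 0.61482248 -0.24898777  0.0735537 ]
scene 454 (array([ 0.60500453, -0.30647609]), np.float64(0.0009215148447335268)) [ 0.54703067 -0.36584178  0.06404427] [ 0.66341709 -0.24774624  0.07361116]
```

Well centred over the can. Descending.

play_rows([
  [[0,0,0.02,0,-1],[0,0,0.02,0,-1],[0,0,0.015,0,-1],[0,0,0.008,0,-1],[0,0,0.005,0,-1],[0,0,0,0,-1]],
])

```text
clock: 9.0
position: [0.5968, -0.3391, 0.0791]
tcp_rot: [[-0.948, 0.319, -0.0], [0.319, 0.948, 0.0], [0.001, 0.0, -1.0]]
wrist_force: [-0.0, 0.0, -4.3]
width: 0.0086
grip_force: 61.7
```

play_rows([
  [[0,0,0.003,0,-1],[0,0,0.002,0,-1],[0,0,0,0,-1]],
])

```text
clock: 9.3
position: [0.597, -0.3393, 0.0745]
tcp_rot: [[-0.948, 0.319, 0.0], [0.319, 0.948, -0.0], [-0.0, -0.0, -1.0]]
wrist_force: [-0.1, -0.4, -4.2]
width: 0.0084
grip_force: 61.8
```

play_rows([
  [[0,0,0.003,0,-1],[0,0,0.002,0,-1],[0,0,0.001,0,-1],[0,0,0,0,-1]],
])

```text
clock: 9.7
position: [0.5965, -0.3392, 0.0682]
tcp_rot: [[-0.948, 0.319, -0.001], [0.319, 0.948, 0.0], [0.001, -0.0, -1.0]]
wrist_force: [-1.6, 0.8, -2.2]
width: 0.0082
grip_force: 62.6
```

play_rows([
  [[0,0,0.002,0,-1],[0,0,0.001,0,-1],[0,0,0,0,-1]],
])

```text
clock: 10.0
position: [0.5964, -0.34, 0.0658]
tcp_rot: [[-0.948, 0.32, -0.0], [0.32, 0.948, -0.001], [0.0, -0.001, -1.0]]
wrist_force: [-4.4, -1.4, 2.6]
width: 0.0085
grip_force: 65.4
```

play_rows([
  [[0,0,0,0,-0.7],[0,0,0,0,-0.4],[0,0,0,0,0],[0,0,0,0,0],[0,0,-0.02,0,0],[0,0,-0.03,0,0],[0,0,-0.04,0,0],[0,0,0,0,-1]],
])

```text
clock: 10.8
position: [0.6008, -0.3415, 0.1616]
tcp_rot: [[-0.948, 0.319, 0.01], [0.319, 0.948, -0.006], [-0.011, -0.002, -1.0]]
wrist_force: [0.6, -0.6, 0.6]
width: 0.0294
grip_force: 0.0
```

Run:
```python
from h import *
s,p,d,c=grab('wrist'); P=cloud('wrist',s,d,c); print(s['position'],s['wrist_force'])
o,n,k,e=ringfit(P,(.606,-.305),.110); print(o,n,k,e,slots(P,o[:2],o[2]))
Q=P.reshape(-1,3); C=Q[(np.hypot(Q[:,0]-.6067,Q[:,1]+.305)<.068)&(Q[:,2]>.064)&(Q[:,2]<.076)]
print(len(C),fitc(hull(C),.058))
plan([(o[0],o[1],s['position'][2])])
```

```text
[ 0.60084588 -0.34146073  0.1616184 ] [ 0.58502781 -0.57455094  0.56371912]
[ 0.60709368 -0.30380379  0.10859685] [0.00762785 0.03306047 0.99942424] 3297 0.00023116137002542246 (array([0.7, 0.7, 0.7, 1. , 1. , 0.8, 0.7, 0.5, 0.6, 0.7, 0.6, 0.6, 0.7,
       0.6, 0.6, 0.5, 0.5, 0.7, 1. , nan, 0. , 0. , 0. , 0. , 0. , 0. ,
       0. , 0. , 0. , 0. , 0. , 0. , 0. , nan, nan, 0.4, 0. , 0. , 0. ,
       0. , 0. , 0. , 0. , 0. , 0. , 0.1, 0. , 0.4, 1. , 1. , 0.7, 0.4,
       0.6, 1. , 1. , 1. , 0.7, 0.6, 0.5, 0.6]), np.float64(-4.400119600837189), 631, np.int64(1786))
3067 (array([ 0.60654417, -0.30492538]), np.float64(0.003764653358697959))
to (np.float64(0.607093677085398), np.float64(-0.3038037914278805), np.float64(0.16161840181887208)) total tool [ 0.0043  0.0372 -0.0028] rows 1 each [ 0.0043  0.0372 -0.0028]
```

play_rows([
  [[0.0015,0.018,-0.01,0,0.3],[0,0.019,0,0,0.46],[0,0,0,0,0.46],[0,0,0,0,0.46],[0,0,0,0,0.46],[0,0,0,0,0.46]],
])

```text
clock: 11.45
position: [0.6067, -0.3046, 0.165]
tcp_rot: [[-0.947, 0.32, -0.001], [0.32, 0.947, -0.0], [0.001, -0.001, -1.0]]
wrist_force: [-0.4, 0.3, -0.5]
width: 0.0624
grip_force: 0.0
```

Run:
```python
from h import *
s,p,d,c=grab('wrist'); P=cloud('wrist',s,d,c); print(s['position'],s['wrist_force'],s['width'])
R=np.array(s['tcp_rot']); L=(P-s['position'])@R
m=(np.abs(L[...,0])<.03)&(np.abs(L[...,1])<.08)&(L[...,2]>-.12)&(L[...,2]<-.01); q=L[m]
for sg in (1,-1):
    z=q[(q[:,1]*sg>0)]; i=np.argsort(-z[:,2])[:200:20]; print(z[i].round(3))
o,n,k,e=ringfit(P,(.606,-.305),.110); print(o,n,k,e); plan([(.6067,-.3045,.075)])
```

```text
[ 0.60668021 -0.30458158  0.16496328] [-0.407514    0.33851184 -0.49197009] 0.06244024197015073
[[ 0.002  0.031 -0.033]
 [ 0.006  0.031 -0.036]
 [-0.001  0.031 -0.037]
 [-0.009  0.031 -0.038]
 [ 0.011  0.036 -0.038]
 [ 0.012  0.036 -0.039]
 [ 0.012  0.032 -0.04 ]
 [-0.01   0.031 -0.04 ]
 [ 0.012  0.035 -0.041]
 [ 0.012  0.033 -0.041]]
[[ 0.    -0.031 -0.033]
 [-0.005 -0.031 -0.035]
 [ 0.001 -0.031 -0.037]
 [ 0.009 -0.031 -0.038]
 [ 0.007 -0.031 -0.038]
 [-0.002 -0.031 -0.039]
 [ 0.012 -0.037 -0.04 ]
 [ 0.012 -0.033 -0.04 ]
 [ 0.008 -0.031 -0.041]
 [ 0.007 -0.031 -0.041]]
[ 0.60717962 -0.30378051  0.10868989] [0.00712984 0.03196748 0.99946348] 3476 0.00023397597749038793
to (0.6067, -0.3045, 0.075) total tool [0.     0.0001 0.0901] rows 3 each [0.   0.   0.03]
```

play_rows([
  [[0,0,0.03,0,0.6],[0,0,0.03,0,0.6],[0,0,0.015,0,0.6],[0,0,0.005,0,0.6],[0,0,0,0,0.6]],
])

```text
clock: 12.0
position: [0.6071, -0.304, 0.0851]
tcp_rot: [[-0.948, 0.32, -0.001], [0.32, 0.948, 0.0], [0.001, -0.0, -1.0]]
wrist_force: [0.2, 0.0, 1.3]
width: 0.0683
grip_force: 0.0
```

play_rows([
  [[0,0,0.004,0,0.6],[0,0,0.003,0,0.6],[0,0,0,0,0.6]],
])

```text
clock: 12.3
position: [0.6075, -0.3037, 0.0787]
tcp_rot: [[-0.948, 0.319, 0.001], [0.319, 0.948, -0.0], [-0.001, 0.0, -1.0]]
wrist_force: [-1.1, -0.4, 0.5]
width: 0.0685
grip_force: 0.0
```

play_rows([
  [[0,0,0.003,0,0.6],[0,0,0.002,0,0.6],[0,0,0.002,0,0.6],[0,0,0,0,0.6]],
])

```text
clock: 12.7
position: [0.6074, -0.304, 0.0714]
tcp_rot: [[-0.948, 0.319, 0.0], [0.319, 0.948, -0.0], [-0.0, -0.0, -1.0]]
wrist_force: [1.0, -0.8, 0.9]
width: 0.0681
grip_force: 0.4
```

play_rows([
  [[0,0,0.002,0,0.6],[0,0,0.002,0,0.6],[0,0,0,0,0.6]],
])

```text
clock: 13.0
position: [0.6071, -0.3033, 0.0671]
tcp_rot: [[-0.948, 0.319, -0.001], [0.319, 0.948, 0.001], [0.001, 0.0, -1.0]]
wrist_force: [-0.3, 0.8, -0.2]
width: 0.0682
grip_force: 0.0
```

play_rows([
  [[0,0,0.002,0,0.6],[0,0,0.001,0,0.6],[0,0,0,0,0.6]],
])

```text
clock: 13.3
position: [0.607, -0.3033, 0.0638]
tcp_rot: [[-0.948, 0.319, -0.001], [0.319, 0.948, 0.001], [0.001, 0.0, -1.0]]
wrist_force: [0.1, 0.4, -0.1]
width: 0.0683
grip_force: 0.0
```

play_rows([
  [[0,0,0.002,0,0.6],[0,0,0.001,0,0.6],[0,0,0,0,0.6]],
])

```text
clock: 13.6
position: [0.6074, -0.3036, 0.062]
tcp_rot: [[-0.948, 0.319, 0.0], [0.319, 0.948, 0.0], [-0.0, 0.0, -1.0]]
wrist_force: [-1.0, -0.2, 4.4]
width: 0.0686
grip_force: 2.3
```

play_rows([
  [[0,0,0.002,0,0.6],[0,0,0.001,0,0.6],[0,0,0,0,0.6]],
])

```text
clock: 13.9
position: [0.6075, -0.3037, 0.0618]
tcp_rot: [[-0.948, 0.319, 0.001], [0.319, 0.948, 0.0], [-0.001, 0.0, -1.0]]
wrist_force: [-5.9, 3.8, 19.9]
width: 0.0679
grip_force: 10.3
```

play_rows([
  [[0,0,0.001,0,0.6],[0,0,0.001,0,0.6],[0,0,0,0,0.6]],
])

```text
clock: 14.2
position: [0.6076, -0.3038, 0.0616]
tcp_rot: [[-0.948, 0.319, 0.002], [0.319, 0.948, 0.0], [-0.001, 0.001, -1.0]]
wrist_force: [-9.2, 5.8, 31.2]
width: 0.0684
grip_force: 15.6
```

play_rows([
  [[0,0,-0.003,0,0.6],[0,0,-0.003,0,0.6],[0,0,0,0,0.6]],
])

```text
clock: 14.5
position: [0.6076, -0.3038, 0.0625]
tcp_rot: [[-0.948, 0.319, 0.001], [0.319, 0.948, -0.0], [-0.001, -0.0, -1.0]]
wrist_force: [0.5, -0.1, 0.0]
width: 0.0684
grip_force: 0.0
```

Run:
```python
from h import *
s,p,d,c=grab('wrist'); P=cloud('wrist',s,d,c); print(s['position'],s['wrist_force'])
s2,p2,d2,c2=grab('scene')
a=p[130:330,160:480]; b=p2[130:260,250:458]; save(np.vstack([cv2.resize(a,(480,300)),cv2.resize(b,(480,300))]),'w4.png')
o,n,k,e=ringfit(P,(.606,-.305),.109); print(o,n,k,e); Q=P.reshape(-1,3); C=Q[(np.hypot(Q[:,0]-.6067,Q[:,1]+.305)<.068)&(Q[:,2]>.064)&(Q[:,2]<.076)]
print(len(C),fitc(hull(C),.058),fitc(hull(C)))
```

```text
[ 0.60756882 -0.30380711  0.06251174] [ 0.48899909 -0.09061407  0.03433641]
[ 0.59120902 -0.297024    0.11080457] [ 0.02531157 -0.0055461   0.99966423] 546 0.003691527200738744
8112 (array([ 0.6062518 , -0.30460594]), np.float64(0.008418153233233534)) (array([ 0.59736428, -0.30083973,  0.05005554]), np.float64(0.004332670118244978))
```

View pics/w4.png

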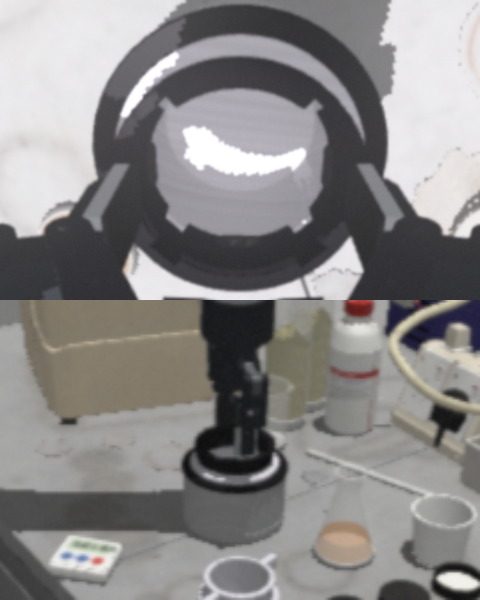

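Run:
```python
from h import *
s,p,d,c=grab('wrist'); P=cloud('wrist',s,d,c); np.savez('w5.npz',P=P,p=p)
for v in range(132,300,6): print(v,P[v,320].round(4),p[v,320], end=' | ')
print()
for u in range(215,450,8): print(u,P[240,u].round(3),p[240,u],end=' | ')
```

```text
132 [ 0.5541 -0.2869  0.0279] [123 123 125] | 138 [ 0.5542 -0.2867  0.0712] [58 57 60] | 144 [ 0.5573 -0.2877  0.0705] [58 58 59] | 150 [ 0.5602 -0.2887  0.0713] [57 57 60] | 156 [ 0.5626 -0.2895  0.0761] [175 172 180] | 162 [ 0.5656 -0.2905  0.0755] [168 165 174] | 168 [ 0.5682 -0.2914  0.0777] [106 105 109] | 174 [ 0.5674 -0.291   0.0971] [61 59 63] | 180 [ 0.5697 -0.2918  0.0984] [64 62 65] | 186 [ 0.577  -0.2943  0.0785] [66 64 67] | 192 [ 0.5928 -0.3     0.0284] [173 171 181] | 198 [ 0.5968 -0.3014  0.0283] [170 166 174] | 204 [ 0.6008 -0.3027  0.0288] [176 173 182] | 210 [ 0.6051 -0.3041  0.0283] [176 171 180] | 216 [ 0.6096 -0.3057  0.0273] [175 171 180] | 222 [ 0.6136 -0.307   0.0282] [180 176 185] | 228 [ 0.6177 -0.3084  0.0287] [179 176 185] | 234 [ 0.6221 -0.3099  0.0287] [255 255 255] | 240 [ 0.6267 -0.3115  0.0284] [255 255 255] | 246 [ 0.6311 -0.313   0.0285] [242 240 245] | 252 [ 0.6362 -0.3147  0.0276] [175 173 181] | 258 [ 0.6395 -0.3158  0.0304] [164 163 171] | 264 [ 0.641  -0.3163  0.0368] [156 154 161] | 270 [ 0.6416 -0.3164  0.0444] [158 155 162] | 276 [ 0.6424 -
[... 733 characters left out ...]
.029] [255 255 255] | 327 [ 0.629 -0.307  0.028] [255 255 255] | 335 [ 0.63  -0.301  0.028] [255 255 255] | 343 [ 0.632 -0.296  0.028] [255 255 255] | 351 [ 0.634 -0.29   0.028] [254 254 255] | 359 [ 0.635 -0.285  0.03 ] [233 230 237] | 367 [ 0.632 -0.279  0.04 ] [151 148 156] | 375 [ 0.615 -0.275  0.079] [102  99 103] | 383 [ 0.613 -0.272  0.086] [59 57 61] | 391 [ 0.609 -0.269  0.098] [59 58 60] | 399 [ 0.608 -0.265  0.102] [119 118 123] | 407 [ 0.608 -0.262  0.104] [119 120 124] | 415 [ 0.627 -0.252  0.071] [64 62 65] | 423 [ 0.668 -0.233  0.   ] [235 233 235] | 431 [ 0.67  -0.226  0.001] [234 232 234] | 439 [ 0.673 -0.219  0.   ] [233 232 234] | 447 [ 0.676 -0.212  0.   ] [232 230 232] |
```

The floor now reads z = 28 mm, the flange top 75 mm and the ring top 97 mm: the shield has snapped home (expected 27, 74 and 96). I'll back off and measure the slots.

play_rows([
  [[0,0,-0.02,0,0.7],[0,0,-0.04,0,1],[0,0,-0.04,0,1],[0,-0.04,-0.03,0,1],[0.01,-0.045,0,0,1],[0.01,-0.045,0,0,1],[0,0,0,0,1],[0,0,0,0,1]],
])

```text
clock: 15.45
position: [0.5453, -0.422, 0.1916]
tcp_rot: [[-0.947, 0.323, -0.001], [0.323, 0.947, 0.0], [0.001, 0.0, -1.0]]
wrist_force: [-0.1, 0.4, -1.0]
width: 0.0853
grip_force: 0.0
```

Run:
```python
from h import *
s,p,d,c=grab('wrist'); P=cloud('wrist',s,d,c); np.savez('w6.npz',P=P,p=p); print(s['position'],s['q'].round(2))
o,n,k,e=ringfit(P,(.6065,-.305),.0965); print(o,n,k,e)
pr,ph,a,b=slots(P,o[:2],o[2]); print(pr,ph)
# rectified overhead picture of the ring for slot angle
Q=P.reshape(-1,3); g=p.reshape(-1,3).mean(1); r=np.hypot(*(Q[:,:2]-o[:2]).T); m=(r<.05)&(Q[:,2]>.085)
an=np.degrees(np.arctan2(Q[m,1]-o[1],Q[m,0]-o[0]))%90; rr=r[m]
for b in range(0,90,5):
    k=(an>=b)&(an<b+5); print(b,k.sum(),np.percentile(rr[k],[1,5]).round(4) if k.sum() else '',end=' | ')
C=Q[(np.hypot(Q[:,0]-.6067,Q[:,1]+.305)<.068)&(Q[:,2]>.064)&(Q[:,2]<.073)]; print('\ncan',fitc(hull(C),.058))
# sample cup
c0=np.array([.487,-.478]); T=Q[(np.hypot(*(Q[:,:2]-c0).T)<.06)&(Q[:,2]>.055)&(Q[:,2]<.08)]; rr=np.hypot(*(T[:,:2]-c0).T)
if len(T)>50:
    N=T[rr<.036]; print(len(T),fitc(hull(N)),fitc(hull(N),.0305)); E=T[rr>.042]; A=E[E[:,0]>c0[0]].mean(0);B=E[E[:,0]<c0[0]].mean(0); print(A,B,(A+B)/2,np.degrees(np.arctan2(*(A-B)[1::-1])))
```

```text
[ 0.54530547 -0.42200629  0.19162298] [ 0.52  0.71  0.17  1.41 -0.13  1.04  1.96]
[ 0.60616643 -0.30509699  0.09683019] [0.00240379 0.00167647 0.99999571] 2041 0.00029404454499857376
[0.7 0.7 0.9 1.  1.  0.9 0.8 0.8 0.7 0.7 0.7 0.7 0.6 0.7 0.7 0.7 0.6 0.7
 nan nan nan 0.  0.  0.  0.  0.  0.  0.  0.  0.  0.  0.  0.1 nan nan nan
 0.  0.  0.  0.  0.  0.  0.  0.  0.  0.  0.  0.  0.  nan 0.6 0.4 0.  0.
 0.3 0.4 0.5 0.6 0.7 0.7] 1.777819675651566
0 156 [0.0331 0.0337] | 5 144 [0.0334 0.0336] | 10 149 [0.0333 0.0337] | 15 146 [0.0334 0.0342] | 20 105 [0.0378 0.0381] | 25 106 [0.0382 0.0384] | 30 99 [0.0339 0.0349] | 35 168 [0.0335 0.0337] | 40 154 [0.0333 0.0336] | 45 149 [0.0332 0.0335] | 50 148 [0.033  0.0335] | 55 152 [0.0331 0.0335] | 60 152 [0.0332 0.0335] | 65 150 [0.0331 0.0334] | 70 152 [0.0332 0.0336] | 75 143 [0.0335 0.0336] | 80 158 [0.0332 0.0337] | 85 140 [0.0334 0.0338] | 
can (array([ 0.60638961, -0.30519317]), np.float64(0.0003234824987757015))
1698 (array([ 0.48734391, -0.47764851,  0.0326662 ]), np.float64(0.0013653134943569178)) (array([ 0.48664041, -0.47847636]), np.float64(0.0028967922477778213))
[ 0.53192679 -0.46519575  0.06816019] [ 0.44179126 -0.48834866  0.06848838] [ 0.48685902 -0.4767722   0.06832429] 14.405984555796019
```

play_rows([
  [[0.0185,-0.0355,0,0,1],[0.0185,-0.0355,0,0,1],[0,0,0.02,-0.145,1],[0,0,0.02,-0.145,1],[0,0,0.02,-0.145,1],[0,0,0.01,-0.145,1],[0,0,0,0,1],[0,0,0,0,1]],
])

```text
clock: 16.3
position: [0.4904, -0.4748, 0.1223]
tcp_rot: [[-0.968, -0.251, 0.001], [-0.251, 0.968, 0.001], [-0.001, 0.001, -1.0]]
wrist_force: [0.4, 0.1, 0.2]
width: 0.0854
grip_force: 0.0
```

Run:
```python
from h import *
s,p,d,c=grab('wrist'); P=cloud('wrist',s,d,c); R=np.array(s['tcp_rot']); print(s['position'],s['q'].round(2),np.degrees(np.arctan2(R[1,1],R[0,1])))
Q=P.reshape(-1,3); c0=np.array([.487,-.4775]); rr=np.hypot(*(Q[:,:2]-c0).T); T=Q[(rr<.06)&(Q[:,2]>.055)&(Q[:,2]<.08)]; rr=np.hypot(*(T[:,:2]-c0).T)
N=T[(rr<.036)&(T[:,2]>.066)]; print(len(T),fitc(hull(N)),fitc(hull(N),.0305)); E=T[rr>.042]; A=E[E[:,0]>c0[0]].mean(0);B=E[E[:,0]<c0[0]].mean(0); print(A,B,(A+B)/2,np.degrees(np.arctan2(*(A-B)[1::-1])))
plan([(.487,-.4773,.023)])
```

```text
[ 0.49041625 -0.47475453  0.12229341] [ 0.73  0.76  0.    1.49 -0.    0.89  2.55] 104.5376781753925
2662 (array([ 0.48656028, -0.47813582,  0.03264112]), np.float64(0.0014546932056997714)) (array([ 0.48619703, -0.47839873]), np.float64(0.0029128728145332464))
[ 0.53232584 -0.4665042   0.06985077] [ 0.44132755 -0.4891957   0.06919434] [ 0.4868267  -0.47784995  0.06952256] 14.001826739899755
to (0.487, -0.4773, 0.023) total tool [ 0.0039 -0.001   0.0999] rows 3 each [ 0.0013 -0.0003  0.0333]
```

play_rows([
  [[0.004,-0.002,0.02,0,1],[0,0,0.03,0,1],[0,0,0.025,0,1],[0,0,0.015,0,1],[0,0,0.009,0,1],[0,0,0,0,1],[0,0,0,0,1]],
])

```text
clock: 17.05
position: [0.4866, -0.4795, 0.0245]
tcp_rot: [[-0.968, -0.252, 0.001], [-0.252, 0.968, -0.001], [-0.001, -0.002, -1.0]]
wrist_force: [-0.2, -0.2, 0.2]
width: 0.0854
grip_force: 0.0
```

play_rows([
  [[0,0,0,0,0.7],[0,0,0,0,0.5],[0,0,0,0,0.2],[0,0,0,0,-0.5],[0,0,0,0,-1],[0,0,0,0,-1]],
])

```text
clock: 17.65
position: [0.4864, -0.4793, 0.0251]
tcp_rot: [[-0.968, -0.252, 0.001], [-0.252, 0.968, -0.001], [-0.001, -0.001, -1.0]]
wrist_force: [-1.1, 1.0, 5.8]
width: 0.0583
grip_force: 63.8
```

play_rows([
  [[0,0,-0.005,0,-1],[0,0,-0.015,0,-1],[0,0,-0.03,0,-1],[0,0,-0.035,0,-1],[0,0,-0.03,0,-1],[0,0,-0.015,0,-1],[0,0,0,0,-1],[0,0,0,0,-1]],
])

```text
clock: 18.45
position: [0.4852, -0.4784, 0.1526]
tcp_rot: [[-0.968, -0.252, -0.001], [-0.252, 0.968, 0.001], [0.001, 0.001, -1.0]]
wrist_force: [0.0, 0.3, -2.0]
width: 0.0581
grip_force: 64.5
```

Run:
```python
from h import *
s,p,d,c=grab('wrist'); P=cloud('wrist',s,d,c); np.savez('w7.npz',P=P,p=p); R=np.array(s['tcp_rot']); t=np.array(s['position']); print(t,s['wrist_force'],s['width'])
L=(P-t)@R; m=(np.hypot(L[...,0],L[...,1])<.056)&(L[...,2]>-.06)&(L[...,2]<.03); q=L[m]
ears=q[(abs(q[:,0])>.036)&(abs(q[:,1])<.015)]
for sg in (1,-1):
    e=ears[ears[:,0]*sg>0]; print(len(e),e.mean(0).round(4) if len(e) else '', np.percentile(e[:,2],[2,50]).round(4) if len(e) else '',e[:,0].min(),e[:,0].max())
rim=q[(np.hypot(q[:,0],q[:,1])<.034)&(q[:,2]>-.056)&(q[:,2]<-.035)&(abs(q[:,1])<.027)]; print(len(rim), fitc(rim,.029), np.percentile(rim[:,2],[2,50,98]))
a=p[110:350,140:500]; s2,p2,d2,c2=grab('scene'); b=p2[120:300,220:490]; save(np.hstack([cv2.resize(a,(450,300)),cv2.resize(b,(350,300))]),'w7.png')
```

```text
[ 0.48518905 -0.47837761  0.15259868] [ 0.02125684  0.26600568 -2.04491033] 0.058141929682715913
682 [ 0.044   0.0008 -0.0442] [-0.0463 -0.0448] 0.03601636011347185 0.05091265821351143
88 [-0.038   0.0002 -0.0447] [-0.0462 -0.0446] -0.040381762108840855 -0.03601502396235485
4546 (array([4.58383722e-05, 5.92535937e-04]), np.float64(0.0015559094594477174)) [-0.04720327 -0.04552634 -0.03556498]
```

View pics/w7.png

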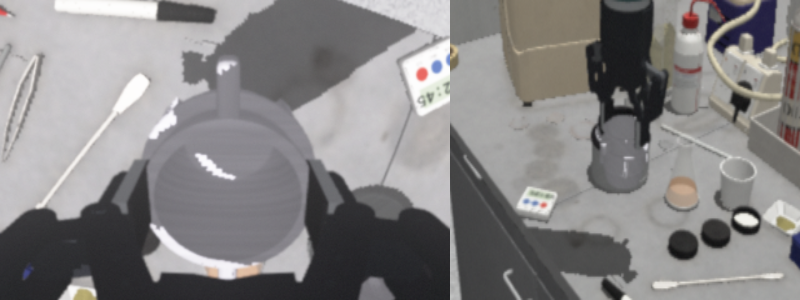

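play_rows([
  [[-0.02,0.017,0,0,-1],[-0.032,0.027,0,0,-1],[-0.032,0.027,0,0,-1],[-0.032,0.027,0,0,-1],[-0.03,0.026,0,0,-1],[-0.015,0.013,0,0,-1],[0,0,0,0.1,-1],[0,0,0,0.14,-1]],
])

```text
clock: 19.35
position: [0.6063, -0.3052, 0.1518]
tcp_rot: [[-1.0, -0.011, -0.003], [-0.011, 1.0, 0.001], [0.003, 0.001, -1.0]]
wrist_force: [-0.4, 0.3, -0.6]
width: 0.0583
grip_force: 64.5
```

play_rows([
  [[0,0,0,0.14,-1],[0,0,0,0.14,-1],[0,0,0,0.085,-1],[0,0,0,0,-1],[0,0,0,0,-1]],
])

```text
clock: 19.85
position: [0.6061, -0.3062, 0.1525]
tcp_rot: [[-0.94, 0.341, -0.002], [0.341, 0.94, 0.0], [0.002, -0.001, -1.0]]
wrist_force: [-0.1, -0.9, -1.4]
width: 0.0585
grip_force: 64.5
```

Run:
```python
from h import *
s,p,d,c=grab('wrist'); P=cloud('wrist',s,d,c); np.savez('w8.npz',P=P,p=p); R=np.array(s['tcp_rot']); t=np.array(s['position']); print(t,s['wrist_force'],np.degrees(np.arctan2(R[1,1],R[0,1])))
L=(P-t)@R; m=(np.hypot(L[...,0],L[...,1])<.056)&(L[...,2]>-.06)&(L[...,2]<.03); q=L[m]
e=q[(q[:,0]>.036)&(abs(q[:,1])<.015)]; print(len(e),e.mean(0).round(4),e[:,0].max(), np.polyfit(e[:,0],e[:,1],1))
rim=q[(np.hypot(q[:,0],q[:,1])<.034)&(q[:,2]>-.056)&(q[:,2]<-.035)&(abs(q[:,1])<.027)]; print(fitc(rim,.029))
cup=t+R@np.array([-.0004,.0006,-.0465]); print('rim',cup)
Q=P.reshape(-1,3); C=Q[(np.hypot(Q[:,0]-.6067,Q[:,1]+.305)<.068)&(Q[:,2]>.064)&(Q[:,2]<.073)]; print('can',len(C),fitc(hull(C),.058))
dd=np.array([.6063,-.3052])-cup[:2]; print('tool shift',R.T@np.array([*dd,0]))
```

```text
[ 0.60614864 -0.30617049  0.15247324] [-0.08958893 -0.93617827 -1.41135394] 70.0416293030678
689 [ 0.0441  0.0004 -0.0442] 0.05119913391949512 [0.00319414 0.00022531]
(array([2.22176448e-04, 1.06907325e-05]), np.float64(0.001556722050184293))
rim [ 0.60681409 -0.30574451  0.19897212]
can 2719 (array([ 0.60677219, -0.30492438]), np.float64(0.00028302756286010893))
tool shift [6.69073132e-04 3.36333068e-04 9.53104650e-07]
```

play_rows([
  [[0.0003,0.0005,0.02,0,-1],[0,0,0.015,0,-1],[0,0,0.01,0,-1],[0,0,0.005,0,-1],[0,0,0,0,-1],[0,0,0,0,-1]],
])

```text
clock: 20.5
position: [0.6072, -0.3054, 0.1037]
tcp_rot: [[-0.939, 0.343, 0.001], [0.343, 0.939, -0.0], [-0.001, -0.0, -1.0]]
wrist_force: [-0.6, 0.9, -0.8]
width: 0.0581
grip_force: 64.5
```

play_rows([
  [[0,0,0.003,0,-1],[0,0,0.003,0,-1],[0,0,0,0,-1]],
])

```text
clock: 20.8
position: [0.6066, -0.305, 0.0972]
tcp_rot: [[-0.939, 0.343, -0.0], [0.343, 0.939, 0.0], [0.0, 0.0, -1.0]]
wrist_force: [0.2, 0.9, -1.1]
width: 0.0583
grip_force: 64.6
```

play_rows([
  [[0,0,0.002,0,-1],[0,0,0.002,0,-1],[0,0,0,0,-1]],
])

```text
clock: 21.1
position: [0.6067, -0.305, 0.093]
tcp_rot: [[-0.939, 0.343, -0.0], [0.343, 0.939, 0.0], [0.0, 0.0, -1.0]]
wrist_force: [0.1, 0.3, -1.5]
width: 0.0583
grip_force: 64.6
```

play_rows([
  [[0,0,0.003,0,-1],[0,0,0.003,0,-1],[0,0,0,0,-1]],
])

```text
clock: 21.4
position: [0.6065, -0.3049, 0.0867]
tcp_rot: [[-0.939, 0.343, -0.001], [0.343, 0.939, 0.001], [0.001, 0.0, -1.0]]
wrist_force: [-1.0, 0.1, -0.5]
width: 0.0582
grip_force: 64.5
```

play_rows([
  [[0,0,0.002,0,-1],[0,0,0.002,0,-1],[0,0,0,0,-1]],
])

```text
clock: 21.7
position: [0.6067, -0.3053, 0.0833]
tcp_rot: [[-0.939, 0.343, -0.0], [0.343, 0.939, -0.0], [0.0, -0.0, -1.0]]
wrist_force: [-0.9, 0.1, -0.2]
width: 0.0583
grip_force: 64.7
```

play_rows([
  [[0,0,0.0015,0,-1],[0,0,0.0015,0,-1],[0,0,0,0,-1]],
])

```text
clock: 22.0
position: [0.607, -0.3053, 0.0803]
tcp_rot: [[-0.939, 0.343, 0.0], [0.343, 0.939, -0.0], [-0.0, -0.0, -1.0]]
wrist_force: [-0.8, -0.7, 0.7]
width: 0.0582
grip_force: 64.7
```

play_rows([
  [[0,0,0.001,0,-1],[0,0,0.001,0,-1],[0,0,0,0,-1]],
])

```text
clock: 22.3
position: [0.6064, -0.3051, 0.0776]
tcp_rot: [[-0.939, 0.343, -0.001], [0.343, 0.939, 0.0], [0.001, -0.0, -1.0]]
wrist_force: [-1.3, -0.9, -0.9]
width: 0.0581
grip_force: 64.5
```

play_rows([
  [[0,0,0.001,0,-1],[0,0,0.001,0,-1],[0,0,0,0,-1]],
])

```text
clock: 22.6
position: [0.6066, -0.3051, 0.076]
tcp_rot: [[-0.939, 0.343, -0.001], [0.343, 0.939, 0.0], [0.001, -0.0, -1.0]]
wrist_force: [-1.1, -0.7, -1.3]
width: 0.0587
grip_force: 64.5
```

play_rows([
  [[0,0,0.001,0,-1],[0,0,0.001,0,-1],[0,0,0,0,-1]],
])

```text
clock: 22.9
position: [0.6069, -0.3051, 0.0752]
tcp_rot: [[-0.939, 0.343, 0.0], [0.343, 0.939, 0.0], [-0.0, 0.0, -1.0]]
wrist_force: [-3.8, 0.6, 4.1]
width: 0.0584
grip_force: 65.1
```

play_rows([
  [[0,0,0.001,0,-1],[0,0,0.001,0,-1],[0,0,0,0,-1]],
])

```text
clock: 23.2
position: [0.6069, -0.3052, 0.0749]
tcp_rot: [[-0.939, 0.343, 0.001], [0.343, 0.939, -0.0], [-0.001, 0.0, -1.0]]
wrist_force: [-6.5, 2.6, 13.1]
width: 0.0585
grip_force: 66.0
```

play_rows([
  [[0,0,0.0005,0,-1],[0,0,0.0005,0,-1],[0,0,0,0,-1]],
])

```text
clock: 23.5
position: [0.607, -0.3052, 0.0747]
tcp_rot: [[-0.939, 0.343, 0.001], [0.343, 0.939, -0.0], [-0.001, 0.0, -1.0]]
wrist_force: [-7.8, 4.2, 19.2]
width: 0.0586
grip_force: 66.6
```

Run:
```python
from h import *
s,p,d,c=grab('wrist'); P=cloud('wrist',s,d,c); np.savez('w9.npz',P=P,p=p); t=np.array(s['position']); R=np.array(s['tcp_rot']); print(t,s['wrist_force'])
cx=np.array([.6065,-.305]); Q=P.reshape(-1,3); r=np.hypot(*(Q[:,:2]-cx).T); a=(P-t)@R; az=np.degrees(np.arctan2(a[...,1],a[...,0])).ravel()
f=abs(az)<60   # camera side
for lo,hi in [(0,.018),(.0275,.03),(.033,.0365),(.038,.0425),(.044,.047),(.05,.057)]:
    m=(r>lo)&(r<hi)&f&(Q[:,2]>.02); z=Q[m,2]; print(lo,hi,m.sum(),np.percentile(z,[10,30,50,70,90]).round(4) if m.sum() else '')
```

```text
[ 0.6069839  -0.30523107  0.07470598] [-7.79916263  4.24373858 19.20567999]
0 0.018 6105 [0.1786 0.1846 0.1894 0.1943 0.1998]
0.0275 0.03 3199 [0.1048 0.1211 0.1762 0.1884 0.1995]
0.033 0.0365 1645 [0.0967 0.1004 0.1013 0.1196 0.1794]
0.038 0.0425 1686 [0.0758 0.0968 0.0973 0.0977 0.1188]
0.044 0.047 966 [0.0744 0.075  0.0754 0.0757 0.1192]
0.05 0.057 2477 [0.0703 0.0709 0.0713 0.0716 0.0721]
```

Sample flange top is at 101 mm on the ring at 97 mm, with a firm stop at 19 N, so it is home. I'll unload, release and retreat.

play_rows([
  [[0,0,-0.003,0,-1],[0,0,0,0,0.4],[0,0,0,0,0.8],[0,0,0,0,1],[0,0,0,0,1],[0,0,0,0,1]],
])

```text
clock: 24.15
position: [0.6071, -0.3051, 0.0742]
tcp_rot: [[-0.939, 0.343, 0.0], [0.343, 0.939, 0.0], [-0.0, 0.0, -1.0]]
wrist_force: [-0.8, 0.6, 0.5]
width: 0.0851
grip_force: 0.0
```

play_rows([
  [[0,0,-0.01,0,1],[0,0,-0.03,0,1],[0,0,-0.04,0,1],[0,0,-0.03,0,1],[0,-0.03,-0.01,0,1],[0,-0.04,0,0,1],[0,0,0,0,1],[0,0,0,0,1]],
])

```text
clock: 24.95
position: [0.582, -0.3726, 0.1951]
tcp_rot: [[-0.938, 0.346, 0.0], [0.346, 0.938, -0.001], [-0.001, -0.001, -1.0]]
wrist_force: [0.5, 1.0, -0.4]
width: 0.0851
grip_force: 0.0
```

Run:
```python
from h import *
s,p,d,c=grab('wrist'); P=cloud('wrist',s,d,c); t=np.array(s['position']); print(t,s['wrist_force'],s['width'],s['clock'])
cx=np.array([.6065,-.305]); Q=P.reshape(-1,3); r=np.hypot(*(Q[:,:2]-cx).T); az=np.degrees(np.arctan2(Q[:,1]-cx[1],Q[:,0]-cx[0]))%360
for lo,hi in [(0,.015),(.028,.030),(.0325,.0355),(.0385,.0425),(.0445,.047),(.051,.057)]:
    m=(r>lo)&(r<hi)&(Q[:,2]<.15)&(Q[:,2]>.02); z=Q[m,2]; print(lo,hi,m.sum(),np.percentile(z,[10,50,90]).round(4),[np.median(Q[m&(az>=b)&(az<b+60),2]).round(4) for b in range(0,360,60)])
save(p[60:360,120:520],'w10.png')
```

```text
[ 0.58199088 -0.37262552  0.19510973] [ 0.47404021  0.96046638 -0.37477555] 0.08508361950177308 24.95
0 0.015 446 [0.0534 0.0543 0.0552] [np.float64(0.0542), np.float64(0.0545), np.float64(0.0541), np.float64(0.0541), np.float64(0.0541), np.float64(0.0544)]
0.028 0.03 1068 [0.0788 0.1133 0.1217] [np.float64(0.1007), np.float64(0.12), np.float64(0.121), np.float64(0.1206), np.float64(0.121), np.float64(0.1051)]
0.0325 0.0355 429 [0.1004 0.1013 0.1195] [np.float64(0.1205), np.float64(0.1013), np.float64(0.1016), np.float64(0.1012), np.float64(0.1012), np.float64(0.1198)]
0.0385 0.0425 1053 [0.0759 0.0972 0.0994] [np.float64(nan), np.float64(0.0971), np.float64(0.0973), np.float64(0.0967), np.float64(0.0971), np.float64(0.0977)]
0.0445 0.047 415 [0.0743 0.0753 0.1192] [np.float64(nan), np.float64(0.075), np.float64(0.0758), np.float64(0.0751), np.float64(0.0751), np.float64(0.1197)]
0.051 0.057 1710 [0.0423 0.0711 0.0721] [np.float64(0.0715), np.float64(0.0712), np.float64(0.0711), np.float64(0.0707), np.float64(0.0712), np.float64(0.0713)]
  return _methods._mean(a, axis=axis, dtype=dtype,
  ret = ret.dtype.type(ret / rcount)
```

View pics/w10.png

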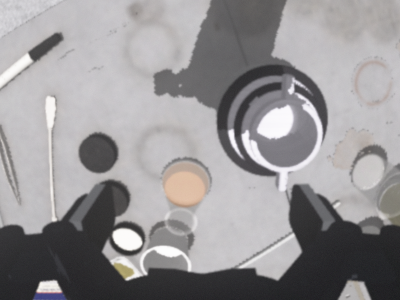

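The nest stands concentric at crop (272,120), all flanges level and seated (floor 54, rim 120, flanges 101/75, collar 71 mm). The gripper is clear.

```bash
python3 -c "
from station import robot
print(robot.job_done())"
```

```text
the job is handed in; nothing more can be done
None
```

The calorimeter is assembled and handed in at about 25 s of the 70 s allowed: the shield cup is snapped home in the outer can and the sample cup is seated in its ring. The nest stands upright, and I saw no contact with the beaker, flask or timer. The shield press peaked at 31 N because I kept pushing after it had already seated, and the sample cup went home at 19 N.

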